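# Sort the parts of a stripped valve into the overhaul trays

### The arm

A 6-joint arm with a two-finger parallel gripper is mounted at the origin on the work surface. World frame = base frame: x ahead of the robot, y to its left, z up, the work surface at z = 0. Lengths are in m, angles in rad, forces in N, time in s.
With the tool pointing down it reaches from about 0.35 to 0.975 m from the base axis. Payload 7.1 kg.
Tool frame: the origin (TCP) lies at the very end of the fingers, on their centre line; the grasp point (between the pads) lies 19 mm behind it; z points along the fingers, y is the line along which they close (so a half turn about z gives the same grasp; the last joint's range is limited). The gripper opens to 88 mm and grips with 3 to 60 N. Pads are 20 mm wide; open, the fingers measure 115 mm over their backs; the gripper's body (75 mm by 178 mm) begins 61 mm behind the grasp point.
Start: joints at [-1.239, 0.423, 1.63, -0, 1.089, -0.019], TCP at [0.215, -0.587, 0.223] pointing down, gripper open.
Joint ranges: [-3, 3], [-0.9, 2.11], [0.09, 2.58], [-1.31, 4.45], [0.11, 2.69], [-2.54, 2.54]. Speed limits (rad/s): [2.39, 2.39, 3.01, 3.14, 3.14, 3.14].

### API

Orientations are given as a 3x3 rotation matrix whose columns are the frame's x, y, z axes.
In Python, from plant import ctrl, eyes, ticket, spot_in gives the robot as it stands.
- The arm moves only by the shell command python3 -m creep 'ROWS' [OPENING]. ROWS is JSON, a list of rows, each a list of 6 numbers: the shift along the tool's x, y, z in units of 120 mm (1.0 is 120 mm), then the turn, a rotation vector about the tool's x, y, z in units of 60 degrees (1.0 is 60 degrees). A call has 1 to 5 rows; each row is the pose to reach, as a shift and turn from the pose commanded when the call began, along the tool's axes at that moment; what a row does not reach only later rows make up. A row lasts 1/8 s, in which the tool goes at most 62.5 mm and 10.7 degrees, less where a joint would pass 70% of its speed; a pose out of reach is approached as far as the arm can. A call with a number of a shift or a turn outside -1 to 1 is refused whole. A call with a gripper value outside its range is refused whole. OPENING is the opening, from -1 (shut) to 1 (fully open), set as the call begins (- or left out, the last holds). The fingers move at their own pace and stop on an object; the grip force is fixed at half the most. Time passes only in rows, so rows that repeat a pose let the fingers close. It gives the time, the measured TCP pose, the force, the opening and the grip force at its end, in the units of the state.
- ctrl.get_state(): the state, without advancing time (a new reading comes with each control period).
- eyes.grab_frame(name): name is "scene" or "side" or "wrist"; returns the picture (480x640x3 uint8, blue, green, red); there is no depth.
- eyes.get_calibration(name): a dict with "camera_matrix" (3x3 intrinsics, pixels), "position" and "rotation" of the camera in the world. Camera axes: x right, y up, looking along -z (the intrinsics and any distortion apply to the point x, -y, -z); pixel columns grow to the right and rows downward; lengths in m; the calibration is good to about 2 mm. A picture is of the moment at which its call begins: read the wrist's pose just before it. get_calibration takes no time and is no camera call; for the wrist camera it gives the pose at the moment of the call.
- ticket.hand_in(): hands the job in; it is judged then, once.
Trained networks look in the newest picture that a camera, given by its name, has taken for a name from the list of things; names that differ only in an ending like _2 or _b are one class to them, and where a whole thing is asked for, a point or a joint stands for the part that bears it (a point fixed in the world has none). Each returns a list of dicts, best first, with "conf" (0 to 1); they miss things now and then, are a little off and sometimes report something else, mostly with a low value. They report only what shows in the picture. A call takes as long as a camera call. They do not tell look-alikes from the thing itself.
- spot_in(query, camera): "rect" ([left, top, right, bottom] in pixels, round what is visible of it).
The state is a dict: "time_s": time; "joints": joint angles; "qd": joint speeds; "effort": joint torques, N m; "tcp_pos": TCP position; "eef_rot": TCP orientation; "force": force on the tool from outside, world axes, zero at the start; "moment": the same for the moment, N m; "gripper_width": opening from 0.0 (shut) to 1.0 (fully open); "gripper_force": force on a finger pad.
Only numpy, scipy, OpenCV 4.12 (cv2) and the standard library are available. Lean on these libraries where they do the work, as an engineer would, in place of code of your own. Each camera call takes 0.05 s, during which the arm holds its last target. There are 200 camera calls.

### The job

The valve has been stripped for overhaul: sort its loose parts from the blue mat into the trays on the bench beyond it. The spindle goes lengthwise into the long plain tray, one bearing into each bay of the divided tray, and both nuts into the round steel dish. Set every part down gently, without dropping it, so that it lies flat on the tray's floor with no part on top of another, and leave the valve housing and the pliers where they are.

Things in the scene. Friction and masses are not known exactly. Their poses are not given: they have to be found in the camera images.
- spindle: Steel valve spindle lying flat on the blue mat (2 mm thick): 130 mm long, the thick middle 70 mm long, 24 mm wide and 20 mm high (milled flat above and below, so that it does not roll), then on each side a 17 mm journal and a dark threaded end of 16 mm; about 320 g. Origin at its centre (10 mm above what it lies on), x along its length.
- bearing_a: Ball bearing lying flat on the mat: a steel ring 40 mm outside diameter, 12 mm thick, with a dark shield and a 17 mm bore, about 65 g. Origin at its centre (6 mm above what it lies on), z along the bearing's axis. The two bearings are alike and interchangeable. Grip it across the outside.
- bearing_b: Ball bearing lying flat on the mat: a steel ring 40 mm outside diameter, 12 mm thick, with a dark shield and a 17 mm bore, about 65 g. Origin at its centre (6 mm above what it lies on), z along the bearing's axis. The two bearings are alike and interchangeable. Grip it across the outside.
- nut_a: Plain steel hex nut lying flat on the mat: 24 mm across flats, 27.7 mm over the corners, 14.8 mm high, open 16 mm thread, about 33 g. Origin at its centre (7.4 mm above what it lies on), z along the thread; its own x axis is square to one pair of flats, the other two pairs are 60 degrees either side. The two nuts are alike and interchangeable.
- nut_b: Plain steel hex nut lying flat on the mat: 24 mm across flats, 27.7 mm over the corners, 14.8 mm high, open 16 mm thread, about 33 g. Origin at its centre (7.4 mm above what it lies on), z along the thread; its own x axis is square to one pair of flats, the other two pairs are 60 degrees either side. The two nuts are alike and interchangeable.
- long_tray: Plain long grey plastic tray without divider, fixed to the bench: 210 x 90 mm outside, 25 mm high, walls and floor 3 mm thick (inside 204 x 84 mm, floor 3 mm above the bench). Origin under its centre at bench height, x along its length.
- bay_tray: Grey plastic tray with one divider across its middle, fixed to the bench: 150 x 105 mm outside, 25 mm high, walls and floor 3 mm thick; divider 3 mm thick, its top 22 mm above the bench. Origin under its centre at bench height, x along its length (through both bays), y across. The bays, each 70 mm along x by 99 mm along y, are centred at x = +37 and -37 mm; their floor is 3 mm above the bench.
- dish: Round stainless steel parts dish, fixed to the bench by its magnetic foot: 156 mm over the rim, 28 mm high, flat floor about 130 mm across and 5 mm above the bench, sides flaring outward. Origin under its centre at bench height.
- valve_housing: Bystander: cast grey valve housing, loose, standing on its square foot: a short flanged tube of 106 mm flange diameter and 100 mm length with its bore level (along its x), and a neck on top, 128 mm high over all, 1.8 kg. Origin under the centre of its foot. It stands at one side of the mat.
- pliers: Bystander: pair of pliers with red handles, loose, lying flat at the other side of the mat: about 195 mm long, 64 mm wide, 16 mm high. Origin near the pivot at bench height; x towards the jaws (86 mm), the handles reach 108 mm the other way.
Things that resemble listed ones, but are neither listed nor needed, are in the scene too. Leave any pink look-alike of the bearing_b alone.

How it is judged:
By the outcome, as a careful person would: the job done as asked, in the order asked, and still so for the second after the job is handed in, with the robot touching nothing.
It also fails if it takes over 120 s, if anything falls off the work surface, if the arm or the gripper's body presses on something with over 40 N, if the wrist force passes 120 N, or if a joint passes its speed limit or range.

## Working session

There is one attempt and no reset: what is moved stays moved. The work goes in short steps, Python scripts to look and compute and a shell command to move; the robot and the scene stay as the last step left them, time stands still between calls to the robot, and variables do not carry over. Pictures are saved under pics/ and viewed, at most 16 in all, crops included, and the job is handed in when it is done.

```bash
ls; mkdir -p pics; cat > h.py <<'E'
import numpy as np, cv2
from plant import ctrl, eyes, ticket, spot_in
def ray(cam,u,v,z,c=None):
    c=c or eyes.get_calibration(cam)
    K=np.array(c["camera_matrix"]);d=np.linalg.inv(K)@[u,v,1]
    d=np.array(c["rotation"])@[d[0],-d[1],-d[2]];p=np.array(c["position"])
    return p+d*(z-p[2])/d[2]
def proj(cam,P,c=None):
    c=c or eyes.get_calibration(cam)
    q=np.array(c["rotation"]).T@(np.array(P)-c["position"]);q=np.array(c["camera_matrix"])@[q[0],-q[1],-q[2]]
    return q[:2]/q[2]
E
python3 - <<'E'
from h import *
for n in ["scene","side","wrist"]:
    c=eyes.get_calibration(n);print(n,{k:np.round(v,3).tolist() if not isinstance(v,str) else v for k,v in c.items()})
    cv2.imwrite(f"pics/{n}0.png",eyes.grab_frame(n))
    if n!="wrist":
        for q in ["spindle","bearing_a","nut_a","long_tray","bay_tray","dish","valve_housing","pliers"]:
            for d in spot_in(q,n)[:4]:
                r=d["rect"];u=(r[0]+r[2])/2;v=(r[1]+r[3])/2
                print(n,q,round(d["conf"],2),np.round(r).tolist(),np.round(ray(n,u,v,.01),3).tolist())
print(ctrl.get_state())
E
```

```text
pics
scene {'camera_matrix': [[566.235, 0.0, 326.353], [0.0, 566.235, 244.177], [0.0, 0.0, 1.0]], 'position': [1.295, 0.062, 1.119], 'rotation': [[-0.065, -0.808, 0.586], [0.998, -0.044, 0.049], [-0.014, 0.588, 0.809]]}
scene spindle 0.62 [301.0, 219.0, 351.0, 236.0] [0.442, -0.009, 0.01]
scene bearing_a 0.77 [421.0, 212.0, 440.0, 228.0] [0.405, 0.249, 0.01]
scene bearing_a 0.66 [377.0, 232.0, 395.0, 249.0] [0.474, 0.138, 0.01]
scene bearing_a 0.45 [450.0, 239.0, 470.0, 256.0] [0.485, 0.316, 0.01]
scene nut_a 0.67 [226.0, 206.0, 238.0, 220.0] [0.407, -0.249, 0.01]
scene nut_a 0.38 [174.0, 250.0, 244.0, 309.0] [0.608, -0.271, 0.01]
scene long_tray 0.92 [390.0, 268.0, 495.0, 312.0] [0.607, 0.267, 0.01]
scene bay_tray 0.59 [299.0, 277.0, 365.0, 326.0] [0.652, 0.017, 0.01]
scene dish 0.93 [173.0, 247.0, 243.0, 309.0] [0.604, -0.275, 0.01]
scene dish 0.74 [376.0, 232.0, 396.0, 247.0] [0.471, 0.139, 0.01]
scene valve_housing 0.9 [123.0, 167.0, 173.0, 228.0] [0.369, -0.476, 0.01]
scene pliers 0.59 [498.0, 203.0, 547.0, 265.0] [0.435, 0.47, 0.01]
side {'camera_matrix': [[464.471, 0.0, 311.02
[... 1193 characters left out ...]
00, -1.89991795e-02]), 'qd': array([ 2.63880493e-04,  1.49590385e-05,  6.90472063e-05,  6.98008531e-04,
       -9.56653192e-04,  5.67288616e-04]), 'effort': array([ 8.25022482e-06, -5.44574440e+01, -2.74046499e+01,  6.44882396e-02,
        1.67357881e-02, -2.37609135e-05]), 'tcp_pos': array([ 0.21480011, -0.58691577,  0.22268894]), 'eef_rot': array([[ 9.39098623e-01,  3.43647749e-01,  8.05615163e-06],
       [ 3.43647749e-01, -9.39098623e-01, -2.46601614e-05],
       [-9.08888059e-07,  2.59268020e-05, -1.00000000e+00]]), 'force': array([ 0.16928613,  0.5436394 , -0.8061093 ]), 'moment': array([-0.02015284,  0.01044271, -0.00970583]), 'gripper_force': 0.0, 'gripper_width': 0.9986244410602938}
```

```bash
python3 - <<'E'
import cv2
a=cv2.imread("pics/scene0.png")[150:340,110:560]
cv2.imwrite("pics/sc.png",cv2.resize(a,(800,338),interpolation=cv2.INTER_CUBIC))
E
```

```text
(no output)
```

View pics/sc.png

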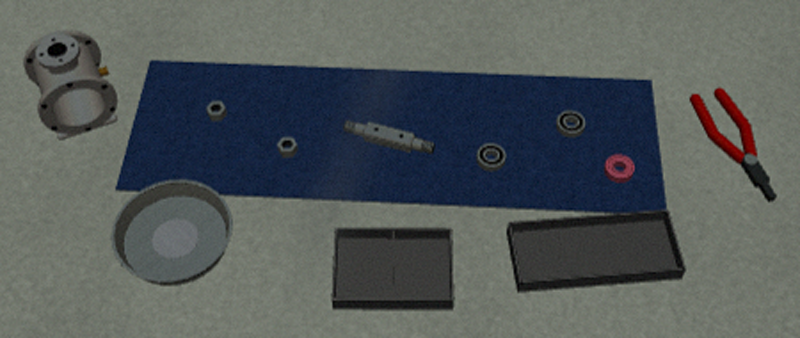

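The crop shows nuts at (216,110) and (287,146), the spindle at (389,137), bearings at (570,123) and (491,156), and the pink look-alike at (619,167). The dish, bay tray and long tray sit in front. Next I'll align the tool with the world axes and fly over the mat.

```bash
python3 -m creep '[[0.33,-0.33,0,0,0,0.17],[0.66,-0.66,0,0,0,0.335],[1,-1,0,0,0,0.335]]'
python3 -m creep '[[0.15,-0.5,0,0,0,0],[0.3,-1,0,0,0,0]]'
python3 -m creep '[[0.15,-0.5,0,0,0,0],[0.3,-1,0,0,0,0]]'
python3 -m creep '[[0.15,-0.5,0,0,0,0],[0.3,-1,0,0,0,0]]'
python3 -m creep '[[0,-0.5,0,0,0,0],[0,-0.6,0,0,0,0],[0,-0.6,0,0,0,0],[0,-0.6,0,0,0,0]]'
python3 - <<'E'
from h import *
print(ctrl.get_state()["tcp_pos"],ctrl.get_state()["eef_rot"])
c=eyes.get_calibration("wrist");print(c["position"])
im=eyes.grab_frame("wrist");cv2.imwrite("pics/w1.png",im)
for q in ["spindle","bearing_a","nut_a","long_tray","bay_tray","dish"]:
    for d in spot_in(q,"wrist")[:4]:
        r=d["rect"];u=(r[0]+r[2])/2;v=(r[1]+r[3])/2
        print(q,round(d["conf"],2),np.round(r).tolist(),np.round(ray("wrist",u,v,.012,c),3).tolist())
E
```

```text
time_s: 1.32
tcp_pos: [0.2867, -0.4317, 0.2227]
eef_rot: [[1.0, -0.003, 0.0], [-0.003, -1.0, -0.0], [0.0, 0.0, -1.0]]
force: [0.8, -0.4, 1.0]
gripper_width: 0.999
gripper_force: 0.0
time_s: 1.58
tcp_pos: [0.3226, -0.3116, 0.2228]
eef_rot: [[1.0, -0.001, 0.001], [-0.001, -1.0, -0.0], [0.001, 0.0, -1.0]]
force: [0.5, 0.3, 0.5]
gripper_width: 1.001
gripper_force: 0.0
time_s: 1.82
tcp_pos: [0.3585, -0.1918, 0.223]
eef_rot: [[1.0, -0.001, 0.001], [-0.001, -1.0, -0.001], [0.001, 0.001, -1.0]]
force: [1.2, 0.7, 0.2]
gripper_width: 1.001
gripper_force: 0.0
time_s: 2.08
tcp_pos: [0.3946, -0.0719, 0.2232]
eef_rot: [[1.0, -0.0, 0.001], [-0.0, -1.0, -0.0], [0.001, 0.0, -1.0]]
force: [1.2, 0.4, -0.8]
gripper_width: 0.996
gripper_force: 0.0
time_s: 2.58
tcp_pos: [0.3941, -0.0029, 0.2227]
eef_rot: [[1.0, -0.001, 0.0], [-0.001, -1.0, -0.0], [0.0, 0.0, -1.0]]
force: [0.1, -0.9, -0.5]
gripper_width: 0.998
gripper_force: 0.0
[ 0.39411373 -0.00290411  0.22270991] [[ 9.99999125e-01 -1.31701292e-03  1.23210867e-04]
 [-1.31697968e-03 -9.99999096e-01 -2.69418625e-04]
 [ 1.23565583e-04  2.69256123e-04 -9.99999956e-01]]
[ 0.46110063 -0.00386756  0.3869056 ]
spindle 0.32 [544.0, 0.0, 640.0, 63.0] [0.568, -0.254, 0.012]
bearing_a 0.91 [2.0, 119.0, 24.0, 161.0] [0.473, 0.295, 0.012]
bearing_a 0.58 [54.0, 194.0, 99.0, 230.0] [0.402, 0.245, 0.012]
bearing_a 0.57 [154.0, 127.0, 198.0, 171.0] [0.465, 0.136, 0.012]
nut_a 0.98 [448.0, 136.0, 479.0, 158.0] [0.466, -0.147, 0.012]
nut_a 0.95 [549.0, 198.0, 579.0, 222.0] [0.404, -0.256, 0.012]
long_tray 0.74 [0.0, 0.0, 146.0, 48.0] [0.575, 0.219, 0.012]
long_tray 0.73 [447.0, 138.0, 480.0, 164.0] [0.463, -0.147, 0.012]
bay_tray 0.56 [219.0, 1.0, 298.0, 4.0] [0.592, 0.05, 0.012]
dish 0.87 [543.0, 0.0, 640.0, 64.0] [0.568, -0.254, 0.012]
```

View pics/w1.png

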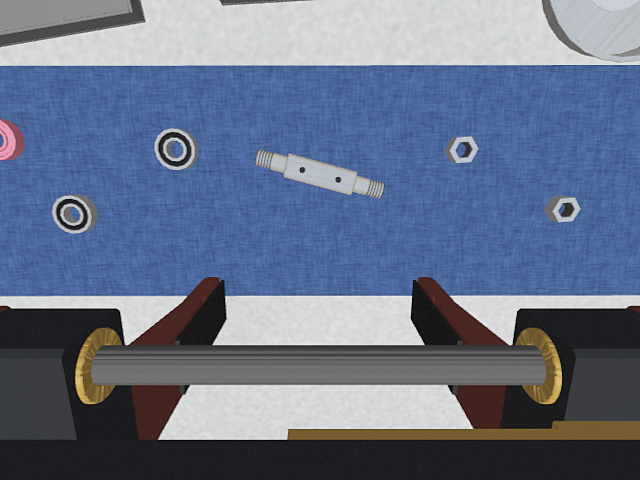

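The wrist view shows the spindle with ends at (257,158) and (384,189), bearings at (175,149) and (73,214), and nuts at (462,150) and (565,210). I'll take one more look from over the trays to get their poses.

```bash

python3 -m creep '[[0.45,0,-0.33,0,0,0],[0.9,0,-0.67,0,0,0],[0.9,0,-0.67,0,0,0],[0.9,0,-0.67,0,0,0]]' >/dev/null
python3 - <<'E'
from h import *
print(ctrl.get_state()["tcp_pos"])
c=eyes.get_calibration("wrist");import json
json.dump({k:np.array(c[k]).tolist() for k in ["camera_matrix","position","rotation"]},open("c2.json","w"))
im=eyes.grab_frame("wrist");cv2.imwrite("pics/w2.png",im)
for q in ["spindle","bearing_a","nut_a","long_tray","bay_tray","dish"]:
    for d in spot_in(q,"wrist")[:3]:
        r=d["rect"];u=(r[0]+r[2])/2;v=(r[1]+r[3])/2
        print(q,round(d["conf"],2),np.round(r).tolist(),np.round(ray("wrist",u,v,.022,c),3).tolist())
E
```

```text
[ 0.50152556 -0.00194886  0.30246185]
spindle 0.85 [269.0, 235.0, 372.0, 276.0] [0.443, -0.006, 0.022]
bearing_a 0.96 [53.0, 213.0, 88.0, 244.0] [0.477, 0.303, 0.022]
bearing_a 0.88 [112.0, 269.0, 143.0, 300.0] [0.404, 0.242, 0.022]
bearing_a 0.64 [190.0, 222.0, 225.0, 252.0] [0.467, 0.135, 0.022]
nut_a 0.83 [500.0, 271.0, 522.0, 293.0] [0.407, -0.249, 0.022]
nut_a 0.75 [420.0, 228.0, 444.0, 246.0] [0.467, -0.144, 0.022]
long_tray 0.66 [2.0, 58.0, 186.0, 172.0] [0.609, 0.254, 0.022]
bay_tray 0.88 [231.0, 20.0, 372.0, 131.0] [0.652, 0.016, 0.022]
dish 0.86 [492.0, 31.0, 636.0, 179.0] [0.62, -0.282, 0.022]
```

View pics/w2.png

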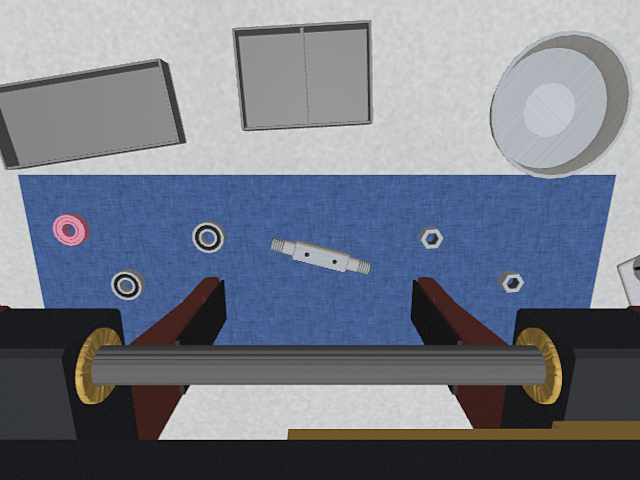

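The trays, parts and dish are all in view: long tray around (95,115), bay tray around (302,76), dish floor around (549,105). I'll overlay models of the trays and spindle to check their poses.

```bash
cat > ov.py <<'E'
from h import *
import json,sys
c=json.load(open("c2.json"));im=cv2.imread("pics/w2.png");S=3
def ov(im,box,shapes,out):
    a=cv2.resize(im[box[1]:box[3],box[0]:box[2]],None,fx=S,fy=S,interpolation=cv2.INTER_CUBIC)
    for x,y,t,L,W,z,col in shapes:
        R=np.array([[np.cos(t),-np.sin(t)],[np.sin(t),np.cos(t)]])
        P=[R@[sx*L/2,sy*W/2]+[x,y] for sx,sy in[(-1,-1),(1,-1),(1,1),(-1,1)]]
        q=np.array([(proj("wrist",[*p,z],c)+.5-[box[0],box[1]])*S for p in P])
        cv2.polylines(a,[np.int32(q*16)],True,col,1,cv2.LINE_AA,4)
    return a
E
python3 - <<'E'
from ov import *
for n,p in dict(LnearL=(6,169),LnearR=(184,142),LfarR=(163,60),BnearL=(243,130),BnearR=(371,124),BfarL=(234,29),BfarR=(370,21)).items(): print(n,ray("wrist",*p,.025,c).round(3)[:2])
print("sp",ray("wrist",271,244,.012,c).round(3),ray("wrist",370,268,.012,c).round(3),ray("wrist",321,257,.022,c).round(3))
print("dish",ray("wrist",547,107,.005,c).round(3))
sp=ov(im,(255,220,385,290),[(.444,-.006,np.pi/2+.235,.07,.024,.022,(0,0,255)),(.444,-.006,np.pi/2+.235,.13,.012,.018,(0,255,0))],0)
t=np.pi/2
b=ov(im,(225,10,385,140),[(.653,.016,t-.03,.15,.105,.025,(0,0,255)),(.653,.016,t-.03,.144,.099,.003,(0,255,0))],0)
l=ov(im,(0,40,195,180),[(.61,.258,t+.15,.21,.09,.025,(0,0,255)),(.61,.258,t+.15,.204,.084,.003,(0,255,0))],0)
o=np.zeros((600,800,3),np.uint8)
sp=sp[:180];b=b[:, :];l=cv2.resize(l,(400,287));
o[:390,:b.shape[1]]=b[:390];o[395:575,:390]=sp[:180,:390];o[300:587,400:800]=l
cv2.imwrite("pics/ov.png",o)
E
```

```text
LnearL [0.549 0.365]
LnearR [0.58  0.152]
LfarR [0.666 0.168]
BnearL [0.593 0.084]
BnearR [ 0.6   -0.063]
BfarL [0.697 0.088]
BfarR [ 0.705 -0.058]
sp [0.455 0.057 0.012] [ 0.423 -0.07   0.012] [ 0.441 -0.006  0.022]
dish [ 0.62  -0.273  0.005]
```

View pics/ov.png

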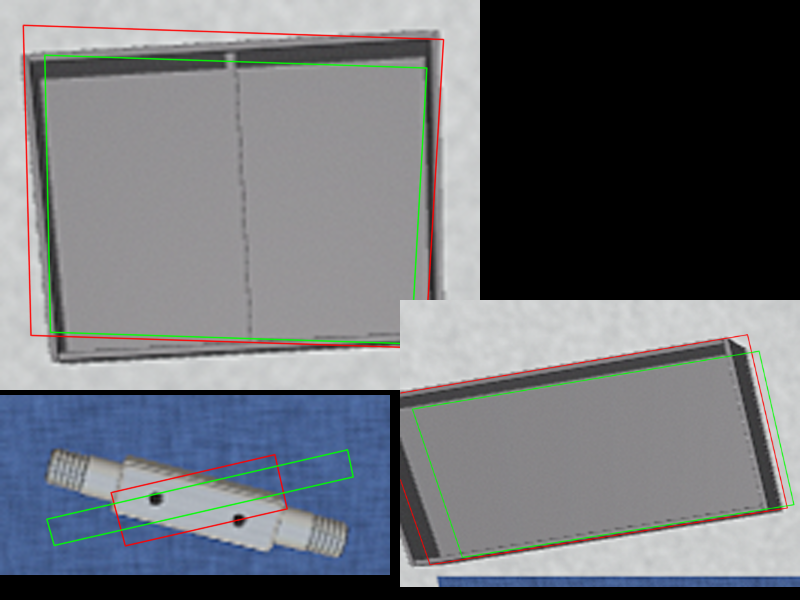

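```bash

python3 -m creep '[[-0.2,0.01,0.3,0,0,-0.17],[-0.4,0.02,0.6,0,0,-0.34],[-0.51,0.033,0.85,0,0,-0.51],[-0.51,0.033,0.85,0,0,-0.68],[-0.51,0.033,0.85,0,0,-0.833]]' 0.4
python3 -m creep '[[0,0,0.3,0,0,-0.17],[0,0,0.6,0,0,-0.34],[0,0,0.667,0,0,-0.432],[0,0,0.667,0,0,-0.432]]' >/dev/null
python3 - <<'E'
from h import *
import json
s=ctrl.get_state();print(s["tcp_pos"],s["eef_rot"].round(4),s["joints"].round(2))
c=eyes.get_calibration("wrist")
json.dump({k:np.array(c[k]).tolist() for k in ["camera_matrix","position","rotation"]},open("c2.json","w"))
im=eyes.grab_frame("wrist");cv2.imwrite("pics/w3.png",im)
from ov import ov
import ov as O;O.c=json.load(open("c2.json"));O.S=1
t=np.pi/2-.246
o=ov(im,(0,0,640,480),[(.44,-.006,t,.07,.024,.022,(0,0,255)),(.44,-.006,t,.13,.0001,.012,(0,255,0))],0)
cv2.imwrite("pics/ov3.png",o)
E
```

```text
time_s: 4.4
tcp_pos: [0.4401, -0.0058, 0.2006]
eef_rot: [[0.639, 0.769, -0.001], [0.769, -0.639, 0.0], [-0.001, -0.001, -1.0]]
force: [0.0, 0.0, 0.5]
gripper_width: 0.699
gripper_force: 0.0
[ 0.44002752 -0.00572251  0.12036477] [[ 2.445e-01  9.696e-01 -1.900e-03]
 [ 9.696e-01 -2.445e-01  1.000e-04]
 [-4.000e-04 -1.900e-03 -1.000e+00]] [-0.04  0.32  2.1   0.    0.72  0.21]
```

View pics/ov3.png

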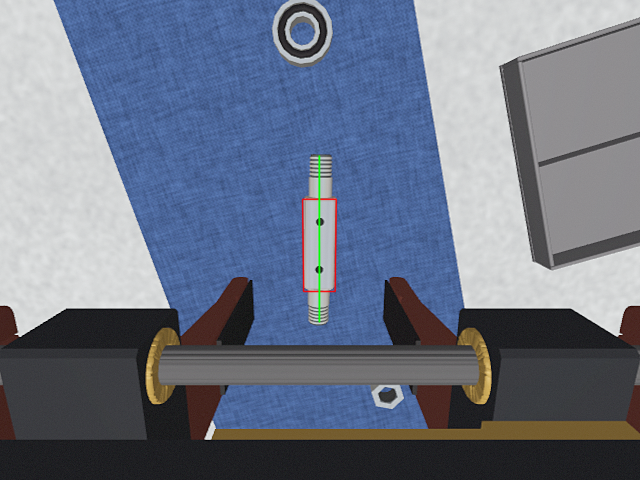

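The overlay sits on the spindle body (302–336, 198–291), and the spindle is centred and parallel between the fingers. Descending to grip.

```bash

python3 -m creep '[[0,0,0.35,0,0,0],[0,0,0.7,0,0,0],[0,0,0.9,0,0,0],[0,0,0.96,0,0,0],[0,0,0.96,0,0,0]]'
python3 -m creep '[[0,0,0,0,0,0],[0,0,0,0,0,0],[0,0,0,0,0,0],[0,0,0,0,0,0],[0,0,0,0,0,0]]' -1
python3 -m creep '[[0,0,-0.1,0,0,0],[0,0,-0.3,0,0,0],[0,0,-0.6,0,0,0],[0,0,-0.9,0,0,0],[0,0,-0.9,0,0,0]]'
python3 -c "
from h import *;s=ctrl.get_state();R=s['eef_rot'];d=np.array([.608,.263,.15])-s['tcp_pos'];print((R.T@d/.12).round(3))"
```

```text
time_s: 5.58
tcp_pos: [0.4413, -0.0058, 0.0063]
eef_rot: [[0.244, 0.97, 0.001], [0.97, -0.244, -0.0], [0.0, 0.001, -1.0]]
force: [0.8, 0.0, 0.8]
gripper_width: 0.699
gripper_force: 0.0
time_s: 6.2
tcp_pos: [0.4409, -0.0058, 0.0061]
eef_rot: [[0.244, 0.97, 0.0], [0.97, -0.244, 0.0], [0.0, 0.0, -1.0]]
force: [-1.8, 0.2, 5.4]
gripper_width: 0.268
gripper_force: 30.0
time_s: 6.82
tcp_pos: [0.4424, -0.0058, 0.1161]
eef_rot: [[0.244, 0.97, 0.005], [0.97, -0.244, -0.0], [0.001, 0.005, -1.0]]
force: [-0.1, -0.1, -2.8]
gripper_width: 0.27
gripper_force: 29.9
[ 2.509  0.794 -0.275]
```

```bash

python3 -m creep '[[0.33,0.1,-0.1,0,0,0],[0.7,0.2,-0.2,0,0,0],[1,0.3,-0.28,0,0,0]]' >/dev/null
python3 -m creep '[[0.4,0.1,0,0,0,0],[0.8,0.2,0,0,0,0],[1,0.3,0,0,0,0]]' >/dev/null
python3 -m creep '[[0.3,0.1,0,0,0,-0.12],[0.51,0.194,0,0,0,-0.25],[0.51,0.194,0,0,0,-0.374],[0.51,0.194,0,0,0,-0.374],[0.51,0.194,0,0,0,-0.374]]'
python3 - <<'E'
from h import *
import json
s=ctrl.get_state();print(s["tcp_pos"],s["eef_rot"].round(4),(s['eef_rot'].T@(np.array([.608,.263,.0075])-s['tcp_pos'])/.12).round(3))
c=eyes.get_calibration("wrist")
json.dump({k:np.array(c[k]).tolist() for k in ["camera_matrix","position","rotation"]},open("c2.json","w"))
im=eyes.grab_frame("wrist")
from ov import ov
import ov as O;O.c=json.load(open("c2.json"));O.S=1
t=np.pi/2+.145
o=ov(im,(0,0,640,480),[(.608,.263,t,.21,.09,.025,(0,0,255)),(.608,.263,t,.204,.084,.003,(0,255,0))],0)
cv2.imwrite("pics/ov4.png",o)
E
```

```text
time_s: 8.2
tcp_pos: [0.6058, 0.2627, 0.1462]
eef_rot: [[-0.142, 0.99, -0.002], [0.99, 0.142, -0.001], [-0.001, -0.002, -1.0]]
force: [0.2, -0.6, -4.2]
gripper_width: 0.267
gripper_force: 29.9
[0.60580159 0.26265337 0.14619356] [[-1.424e-01  9.898e-01 -1.900e-03]
 [ 9.898e-01  1.424e-01 -8.000e-04]
 [-5.000e-04 -2.000e-03 -1.000e+00]] [1.000e-03 2.100e-02 1.156e+00]
```

View pics/ov4.png

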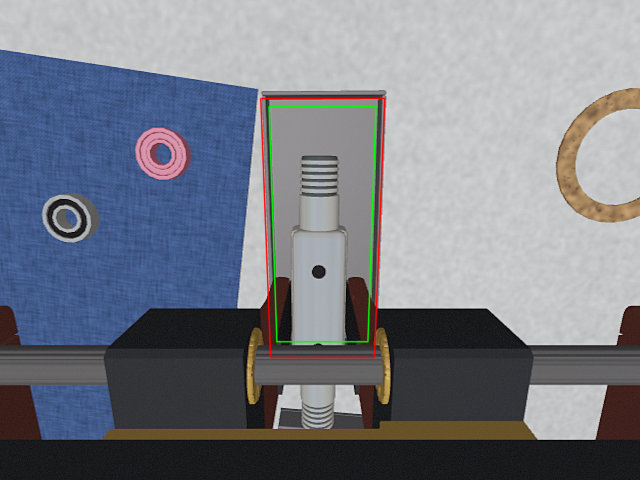

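The tray (262–385, 92–356) lines up with the model to within about 3 mm, and the spindle is centred in it. Lowering.

```bash

python3 -m creep '[[0.02,0,0.3,0,0,0],[0.02,0,0.6,0,0,0],[0.02,0,0.85,0,0,0],[0.02,0,1,0,0,0],[0.02,0,1,0,0,0]]'
python3 -m creep '[[0,0,0.05,0,0,0],[0,0,0.1,0,0,0],[0,0,0.13,0,0,0],[0,0,0.15,0,0,0],[0,0,0.15,0,0,0]]'
```

```text
time_s: 8.88
tcp_pos: [0.6054, 0.265, 0.0263]
eef_rot: [[-0.144, 0.99, -0.002], [0.99, 0.144, -0.001], [-0.001, -0.002, -1.0]]
force: [-0.4, 0.2, -3.3]
gripper_width: 0.268
gripper_force: 29.9
time_s: 9.5
tcp_pos: [0.6062, 0.2655, 0.0093]
eef_rot: [[-0.145, 0.989, -0.0], [0.989, 0.145, -0.0], [-0.0, -0.0, -1.0]]
force: [1.0, 0.7, -2.5]
gripper_width: 0.271
gripper_force: 29.9
```

```bash

python3 -m creep '[[0,0,0.006,0,0,0],[0,0,0.012,0,0,0],[0,0,0.018,0,0,0],[0,0,0.018,0,0,0]]'
```

```text
time_s: 10.0
tcp_pos: [0.6062, 0.2655, 0.0072]
eef_rot: [[-0.145, 0.989, -0.0], [0.989, 0.145, -0.0], [-0.0, -0.0, -1.0]]
force: [0.7, -0.3, -3.1]
gripper_width: 0.27
gripper_force: 29.9
```

```bash

python3 -m creep '[[0,0,0.004,0,0,0],[0,0,0.008,0,0,0],[0,0,0.008,0,0,0]]'
```

```text
time_s: 10.38
tcp_pos: [0.6063, 0.2655, 0.0071]
eef_rot: [[-0.145, 0.989, -0.0], [0.989, 0.145, -0.0], [-0.0, -0.0, -1.0]]
force: [-1.3, -1.4, 5.3]
gripper_width: 0.269
gripper_force: 30.0
```

Contact made. Release and rise.

```bash

python3 -m creep '[[0,0,0,0,0,0],[0,0,0,0,0,0],[0,0,0,0,0,0]]' -0.1
python3 -m creep '[[0,0,-0.1,0,0,0],[0,0,-0.4,0,0,0],[0,0,-0.8,0,0,0],[0,0,-1,0,0,0]]'
python3 - <<'E'
from h import *
s=ctrl.get_state();c=eyes.get_calibration("wrist")
cv2.imwrite("pics/w5.png",eyes.grab_frame("wrist"))
for d in spot_in("bearing_a","wrist")[:4]:
    r=d["rect"];u=(r[0]+r[2])/2;v=(r[1]+r[3])/2
    print(round(d["conf"],2),np.round(r).tolist(),np.round(ray("wrist",u,v,.010,c),3).tolist())
print(s["joints"].round(2))
for p in [(.403,.245),(.4665,.1365)]:
    print((s['eef_rot'].T@(np.array([*p,.12])-s['tcp_pos'])/.12).round(3))
E
```

```text
time_s: 10.75
tcp_pos: [0.6064, 0.2656, 0.0063]
eef_rot: [[-0.145, 0.989, 0.0], [0.989, 0.145, 0.0], [0.0, 0.0, -1.0]]
force: [-0.5, 0.5, -0.0]
gripper_width: 0.451
gripper_force: 0.0
time_s: 11.25
tcp_pos: [0.6076, 0.2661, 0.13]
eef_rot: [[-0.145, 0.989, 0.004], [0.989, 0.145, 0.002], [0.001, 0.004, -1.0]]
force: [0.6, -0.8, 0.3]
gripper_width: 0.451
gripper_force: 0.0
0.95 [122.0, 129.0, 179.0, 187.0] [0.474, 0.31, 0.01]
[0.39 0.58 1.6  0.   0.95 0.25]
[ 0.073 -1.713  0.077]
[-0.898 -1.32   0.077]
```

View pics/w5.png

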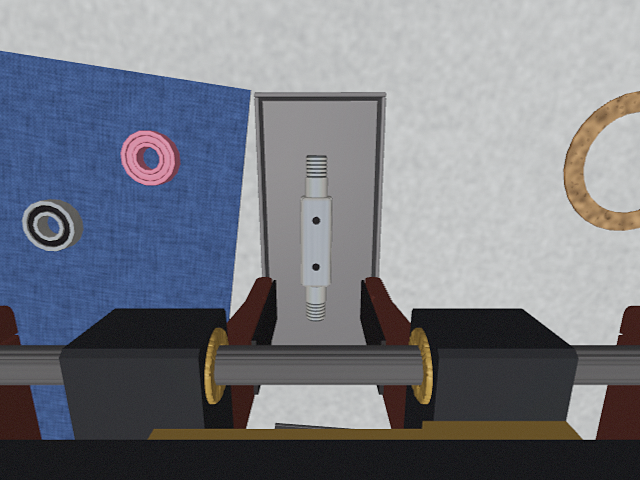

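The spindle (303–330, 155–320) lies centred in the long tray, and the grey bearing is at (49,226). Moving over it.

```bash

python3 -m creep '[[0.03,-0.4,0,0,0,0],[0.05,-0.8,0,0,0,0],[0.07,-1,0,0,0,0]]' 0.4 >/dev/null
python3 -m creep '[[0,-0.4,0.05,0,0,0],[0,-0.71,0.08,0,0,0],[0,-0.71,0.08,0,0,0],[0,-0.71,0.08,0,0,0]]' >/dev/null
cat > look.py <<'E'
from h import *
import sys
# centre from ellipse fit / rect of the thing nearest to the tcp; print shift to it in tool units
def look(q,z,tz,near=None):
    s=ctrl.get_state();c=eyes.get_calibration("wrist");im=eyes.grab_frame("wrist");t=near or s["tcp_pos"][:2]
    best=None
    for d in spot_in(q,"wrist"):
        r=d["rect"];p=ray("wrist",(r[0]+r[2])/2,(r[1]+r[3])/2,z,c)
        if best is None or np.hypot(*(p[:2]-t))<np.hypot(*(best[0][:2]-t)): best=(p,r,d["conf"])
    p,r,cf=best
    print(s["tcp_pos"].round(4),p.round(4),np.round(r).tolist(),round(cf,2),"shift",(s["eef_rot"].T@(np.array([*p[:2],tz])-s["tcp_pos"])/.12).round(3),"yaw",np.degrees(np.arctan2(s["eef_rot"][1,0],s["eef_rot"][0,0])).round(2))
    return im,c,p
E
python3 - <<'E'
from look import *
im,c,p=look("bearing_a",.009,.003)
m=np.array([proj("wrist",[p[0]+.02*np.cos(a),p[1]+.02*np.sin(a),.014],c) for a in np.arange(0,6.3,.1)])
cv2.polylines(im,[np.int32(m)],True,(0,0,255),1);cv2.imwrite("pics/w6.png",im)
E
```

```text
[0.4028 0.2444 0.1167] [0.4008 0.2471 0.009 ] [289.0, 212.0, 344.0, 266.0] 0.83 shift [ 0.024 -0.014  0.947] yaw 98.35
```

View pics/w6.png

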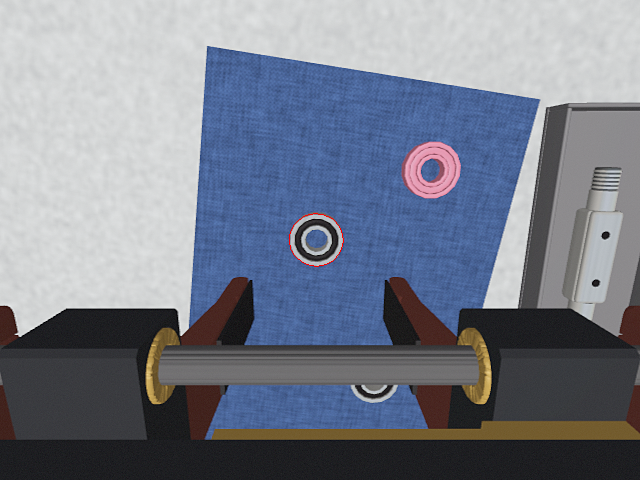

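The overlay circle matches the bearing at (316,239). Grip it and lift.

```bash

python3 -m creep '[[0.02,-0.014,0.35,0,0,0],[0.02,-0.014,0.7,0,0,0],[0.02,-0.014,0.88,0,0,0],[0.02,-0.014,0.93,0,0,0],[0.02,-0.014,0.93,0,0,0]]'
python3 -m creep '[[0,0,0,0,0,0],[0,0,0,0,0,0],[0,0,0,0,0,0],[0,0,0,0,0,0]]' -1
python3 -m creep '[[0,0,-0.1,0,0,0],[0,0,-0.3,0,0,0],[0,0,-0.6,0,0,0],[0,0,-0.9,0,0,0],[0,0,-0.9,0,0,0]]'
python3 - <<'E'
from h import *
s=ctrl.get_state();t=.048
for e in (1,-1):
    p=np.array([.649,.013])+e*.037*np.array([-np.sin(t),np.cos(t)])
    print(p.round(3),(s['eef_rot'].T@(np.array([*p,.12])-s['tcp_pos'])/.12).round(3))
E
```

```text
time_s: 12.95
tcp_pos: [0.4006, 0.2463, 0.0051]
eef_rot: [[-0.145, 0.989, 0.0], [0.989, 0.145, 0.0], [0.0, 0.0, -1.0]]
force: [0.3, -0.2, -0.2]
gripper_width: 0.697
gripper_force: 0.0
time_s: 13.45
tcp_pos: [0.4006, 0.2465, 0.0058]
eef_rot: [[-0.145, 0.989, 0.001], [0.989, 0.145, 0.001], [0.001, 0.001, -1.0]]
force: [-0.2, -0.2, 8.2]
gripper_width: 0.449
gripper_force: 30.0
time_s: 14.08
tcp_pos: [0.4015, 0.2471, 0.1158]
eef_rot: [[-0.145, 0.989, 0.005], [0.989, 0.145, 0.003], [0.002, 0.005, -1.0]]
force: [0.3, 0.4, -1.3]
gripper_width: 0.442
gripper_force: 30.0
[0.647 0.05 ] [-1.923  1.788 -0.03 ]
[ 0.651 -0.024] [-2.536  1.728 -0.031]
```

```bash

python3 -m creep '[[-0.35,0.35,0,0,0,0],[-0.7,0.65,0,0,0,0],[-1,0.95,0,0,0,0]]' >/dev/null
python3 -m creep '[[-0.35,0.35,0,0,0,0.05],[-0.7,0.65,0,0,0,0.093],[-0.92,0.84,0,0,0,0.093],[-0.92,0.84,0,0,0,0.093],[-0.92,0.84,0,0,0,0.093]]'
python3 - <<'E'
from h import *
import json
t=.048+np.pi/2
p=np.array([.649,.013])+.037*np.array([np.cos(t),np.sin(t)])
s=ctrl.get_state();print((s['eef_rot'].T@(np.array([*p,.0075])-s['tcp_pos'])/.12).round(3))
c=eyes.get_calibration("wrist")
json.dump({k:np.array(c[k]).tolist() for k in ["camera_matrix","position","rotation"]},open("c2.json","w"))
im=eyes.grab_frame("wrist")
from ov import ov
import ov as O;O.c=json.load(open("c2.json"));O.S=1
o=ov(im,(0,0,640,480),[(.649,.013,t,.15,.105,.025,(0,0,255)),(.649,.013,t,.003,.099,.022,(0,255,0)),(*p,t,.07,.099,.003,(0,255,0))],0)
cv2.imwrite("pics/ov7.png",o)
E
```

```text
time_s: 15.08
tcp_pos: [0.6443, 0.0497, 0.1118]
eef_rot: [[-0.048, 0.999, -0.003], [0.999, 0.048, 0.0], [0.0, -0.003, -1.0]]
force: [0.9, 0.4, 0.5]
gripper_width: 0.448
gripper_force: 30.0
[0.001 0.026 0.869]
```

View pics/ov7.png

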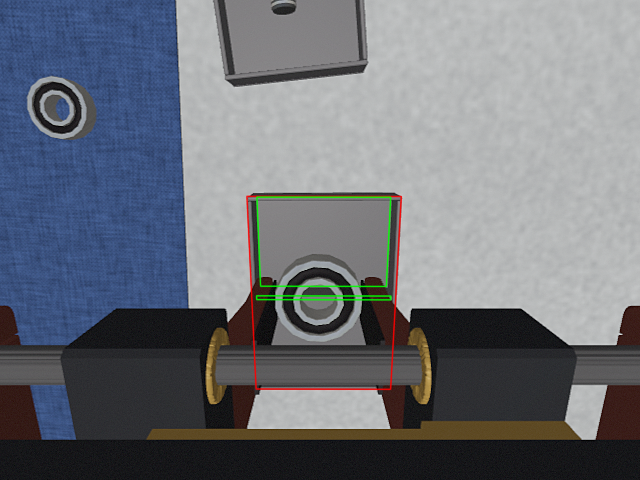

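The bay tray outline (248–401, 194–389) fits the model, with the bearing over the far bay. Lowering.

```bash

python3 -m creep '[[0,0,0.35,0,0,0],[0,0,0.6,0,0,0],[0,0,0.75,0,0,0],[0,0,0.82,0,0,0],[0,0,0.85,0,0,0]]'
python3 -m creep '[[0,0,0.004,0,0,0],[0,0,0.008,0,0,0],[0,0,0.008,0,0,0]]'
```

```text
time_s: 15.75
tcp_pos: [0.6461, 0.0497, 0.0113]
eef_rot: [[-0.049, 0.999, 0.0], [0.999, 0.049, 0.0], [0.0, 0.0, -1.0]]
force: [-0.4, 0.2, -0.6]
gripper_width: 0.441
gripper_force: 30.0
time_s: 16.12
tcp_pos: [0.6463, 0.0494, 0.0107]
eef_rot: [[-0.048, 0.999, 0.001], [0.999, 0.048, 0.0], [0.0, 0.001, -1.0]]
force: [-0.4, 0.1, -1.0]
gripper_width: 0.442
gripper_force: 30.0
```

```bash

python3 -m creep '[[0,0,0.008,0,0,0],[0,0,0.016,0,0,0],[0,0,0.022,0,0,0],[0,0,0.022,0,0,0]]'
python3 -m creep '[[0,0,0.004,0,0,0],[0,0,0.008,0,0,0],[0,0,0.008,0,0,0]]'
```

```text
time_s: 16.62
tcp_pos: [0.6459, 0.0494, 0.0074]
eef_rot: [[-0.048, 0.999, -0.0], [0.999, 0.048, -0.0], [0.0, -0.0, -1.0]]
force: [0.2, 1.1, -0.5]
gripper_width: 0.445
gripper_force: 30.0
time_s: 17.0
tcp_pos: [0.646, 0.0494, 0.0069]
eef_rot: [[-0.048, 0.999, 0.0], [0.999, 0.048, 0.0], [0.0, 0.0, -1.0]]
force: [-2.3, 0.3, 4.2]
gripper_width: 0.441
gripper_force: 30.0
```

```bash

python3 -m creep '[[0,0,0,0,0,0],[0,0,0,0,0,0],[0,0,0,0,0,0]]' 0.2
python3 -m creep '[[0,0,-0.1,0,0,0],[0,0,-0.4,0,0,0],[0,0,-0.8,0,0,0],[0,0,-0.95,0,0,0]]'
python3 -c "
from h import *
s=ctrl.get_state();print((s['eef_rot'].T@(np.array([.466,.136,.12])-s['tcp_pos'])/.12).round(3))"
```

```text
time_s: 17.38
tcp_pos: [0.6459, 0.0494, 0.0064]
eef_rot: [[-0.048, 0.999, -0.0], [0.999, 0.048, -0.0], [-0.0, -0.0, -1.0]]
force: [0.0, -0.6, 0.1]
gripper_width: 0.602
gripper_force: 0.0
time_s: 17.88
tcp_pos: [0.6477, 0.0495, 0.1242]
eef_rot: [[-0.048, 0.999, 0.005], [0.999, 0.048, 0.0], [0.0, 0.005, -1.0]]
force: [-0.0, -0.0, 0.3]
gripper_width: 0.603
gripper_force: 0.0
[ 0.793 -1.478  0.028]
```

```bash

python3 -m creep '[[0.25,-0.4,0,0,0,0],[0.5,-0.8,0,0,0,0],[0.6,-1,0,0,0,0]]' 0.4 >/dev/null
python3 -m creep '[[0.1,-0.3,0,0,0,0],[0.19,-0.48,0.03,0,0,0],[0.19,-0.48,0.03,0,0,0],[0.19,-0.48,0.03,0,0,0]]' >/dev/null
python3 - <<'E'
from look import *
look("bearing_a",.009,.005)
E
```

```text
[0.4651 0.1356 0.1172] [0.4642 0.1363 0.009 ] [291.0, 215.0, 344.0, 268.0] 0.89 shift [ 0.006 -0.008  0.935] yaw 92.77
```

```bash

python3 -m creep '[[0,-0.008,0.35,0,0,0],[0,-0.008,0.7,0,0,0],[0,-0.008,0.88,0,0,0],[0,-0.008,0.93,0,0,0],[0,-0.008,0.93,0,0,0]]'
python3 -m creep '[[0,0,0,0,0,0],[0,0,0,0,0,0],[0,0,0,0,0,0],[0,0,0,0,0,0]]' -1
python3 -m creep '[[0,0,-0.1,0,0,0],[0,0,-0.3,0,0,0],[0,0,-0.6,0,0,0],[0,0,-0.9,0,0,0],[0,0,-0.9,0,0,0]]'
python3 -c "
from h import *
s=ctrl.get_state();print((s['eef_rot'].T@(np.array([.651,-.024,.12])-s['tcp_pos'])/.12).round(3))"
```

```text
time_s: 19.48
tcp_pos: [0.4636, 0.1353, 0.0054]
eef_rot: [[-0.048, 0.999, 0.0], [0.999, 0.048, 0.0], [0.0, 0.0, -1.0]]
force: [0.3, -0.1, 0.5]
gripper_width: 0.704
gripper_force: 0.0
time_s: 19.98
tcp_pos: [0.4637, 0.1357, 0.0061]
eef_rot: [[-0.048, 0.999, 0.002], [0.999, 0.048, 0.0], [0.0, 0.002, -1.0]]
force: [0.0, -0.9, 7.8]
gripper_width: 0.445
gripper_force: 30.0
time_s: 20.6
tcp_pos: [0.4647, 0.136, 0.1161]
eef_rot: [[-0.048, 0.999, 0.005], [0.999, 0.048, 0.001], [0.001, 0.005, -1.0]]
force: [0.5, -0.1, -0.4]
gripper_width: 0.448
gripper_force: 30.0
[-1.407  1.486 -0.026]
```

```bash

python3 -m creep '[[-0.3,0.35,0,0,0,0],[-0.6,0.7,0,0,0,0],[-0.9,1,0,0,0,0]]' >/dev/null
python3 -m creep '[[-0.3,0.3,0,0,0,0],[-0.5,0.49,0,0,0,0],[-0.5,0.49,0,0,0,0],[-0.5,0.49,0,0,0,0],[-0.5,0.49,0,0,0,0]]'
python3 -c "
from h import *
s=ctrl.get_state();print((s['eef_rot'].T@(np.array([.651,-.024,.0115])-s['tcp_pos'])/.12).round(3))"
```

```text
time_s: 21.6
tcp_pos: [0.6485, -0.0228, 0.1129]
eef_rot: [[-0.049, 0.999, -0.002], [0.999, 0.049, 0.0], [0.0, -0.002, -1.0]]
force: [-0.7, -0.2, 0.0]
gripper_width: 0.445
gripper_force: 30.0
[-0.012  0.022  0.845]
```

```bash

python3 -m creep '[[-0.01,0.01,0.35,0,0,0],[-0.01,0.01,0.6,0,0,0],[-0.01,0.01,0.75,0,0,0],[-0.01,0.01,0.82,0,0,0],[-0.01,0.01,0.845,0,0,0]]'
python3 -m creep '[[0,0,0.008,0,0,0],[0,0,0.016,0,0,0],[0,0,0.025,0,0,0],[0,0,0.025,0,0,0]]'
```

```text
time_s: 22.22
tcp_pos: [0.6512, -0.0246, 0.0122]
eef_rot: [[-0.048, 0.999, 0.0], [0.999, 0.048, -0.0], [-0.0, 0.0, -1.0]]
force: [0.9, -0.1, -1.6]
gripper_width: 0.442
gripper_force: 30.0
time_s: 22.72
tcp_pos: [0.6511, -0.0249, 0.0092]
eef_rot: [[-0.048, 0.999, 0.0], [0.999, 0.048, -0.0], [-0.0, 0.0, -1.0]]
force: [-0.3, -0.4, -1.1]
gripper_width: 0.445
gripper_force: 30.0
```

```bash

python3 -m creep '[[0,0,0.006,0,0,0],[0,0,0.013,0,0,0],[0,0,0.013,0,0,0]]'
python3 -m creep '[[0,0,0.004,0,0,0],[0,0,0.007,0,0,0],[0,0,0.007,0,0,0]]'
```

```text
time_s: 23.1
tcp_pos: [0.6509, -0.0248, 0.0073]
eef_rot: [[-0.048, 0.999, -0.0], [0.999, 0.048, 0.0], [0.0, -0.0, -1.0]]
force: [0.0, -0.7, -0.6]
gripper_width: 0.444
gripper_force: 30.0
time_s: 23.48
tcp_pos: [0.6509, -0.0249, 0.0072]
eef_rot: [[-0.048, 0.999, -0.0], [0.999, 0.048, -0.0], [-0.0, -0.0, -1.0]]
force: [-2.9, 0.5, 6.1]
gripper_width: 0.445
gripper_force: 30.0
```

```bash

python3 -m creep '[[0,0,0,0,0,0],[0,0,0,0,0,0],[0,0,0,0,0,0]]' 0.2
python3 -m creep '[[0,0,-0.1,0,0,0],[0,0,-0.4,0,0,0],[0,0,-0.8,0,0,0],[0,0,-0.95,0,0,0]]'
python3 -c "
from h import *
s=ctrl.get_state();cv2.imwrite('pics/w8.png',eyes.grab_frame('wrist'));print(s['joints'].round(2));print((s['eef_rot'].T@(np.array([.466,-.146,.12])-s['tcp_pos'])/.12).round(3))"
```

```text
time_s: 23.85
tcp_pos: [0.6509, -0.0249, 0.0064]
eef_rot: [[-0.048, 0.999, -0.0], [0.999, 0.048, -0.0], [0.0, -0.0, -1.0]]
force: [-0.1, 0.2, 0.1]
gripper_width: 0.6
gripper_force: 0.0
time_s: 24.35
tcp_pos: [0.6528, -0.025, 0.1242]
eef_rot: [[-0.048, 0.999, 0.005], [0.999, 0.048, -0.0], [-0.001, 0.005, -1.0]]
force: [0.1, -0.3, -0.5]
gripper_width: 0.604
gripper_force: 0.0
[-0.06  0.58  1.63  0.    0.93 -0.1 ]
[-0.933 -1.603  0.028]
```

View pics/w8.png

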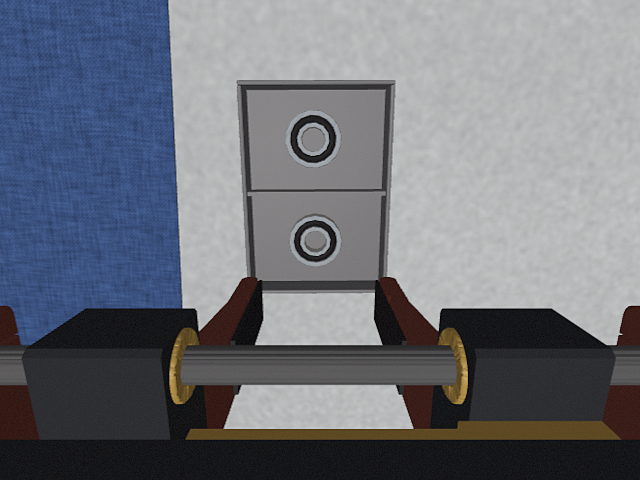

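Both bearings lie flat, one per bay, at (314,139) and (316,240). Now the first nut.

```bash

python3 -m creep '[[-0.25,-0.4,0,0,0,0],[-0.45,-0.8,0,0,0,0],[-0.6,-1,0,0,0,0]]' 0.3 >/dev/null
python3 -m creep '[[-0.2,-0.3,0,0,0,0],[-0.33,-0.6,0.03,0,0,0],[-0.33,-0.6,0.03,0,0,0],[-0.33,-0.6,0.03,0,0,0]]' >/dev/null
cat > nut.py <<'E'
from look import *
im,c,p=look("nut_a",.0094,.005)
s=ctrl.get_state();R=s["eef_rot"];psi=np.arctan2(R[1,0],R[0,0])
# best hexagon: silhouette of metal (unsaturated) against the blue mat
hsv=cv2.cvtColor(im,cv2.COLOR_BGR2HSV);metal=(hsv[...,1]<70).astype(np.uint8)
def hexa(x,y,f,z): # f=direction normal to a flat
    return np.array([proj("wrist",[x+.01386*np.cos(f+np.pi/6+k*np.pi/3),y+.01386*np.sin(f+np.pi/6+k*np.pi/3),z],c) for k in range(6)])
from scipy.optimize import minimize
b=np.int32(proj("wrist",p,c));win=np.zeros_like(metal);win[b[1]-45:b[1]+45,b[0]-45:b[0]+45]=1
def cost(v):
    m=np.zeros_like(metal);h=np.vstack([hexa(*v[:2],v[2],.0168),hexa(*v[:2],v[2],.002)])
    cv2.fillConvexPoly(m,np.int32(cv2.convexHull(np.float32(h))*16),1,cv2.LINE_8,4)
    bore=np.array([proj("wrist",[v[0]+.0085*np.cos(a),v[1]+.0085*np.sin(a),.0168],c) for a in np.arange(0,6.28,.4)])
    k=np.ones_like(m);cv2.fillConvexPoly(k,np.int32(bore),0)
    return ((m!=metal)*win*k).sum()
best=min((minimize(cost,[p[0],p[1],f],method="Nelder-Mead",options=dict(initial_simplex=np.array([[p[0],p[1],f],[p[0]+.002,p[1],f],[p[0],p[1]+.002,f],[p[0],p[1],f+.1]]))) for f in np.radians([0,15,30,45])),key=lambda r:r.fun)
x,y,f=best.x
# tool y must lie along a flat normal: tool y azimuth = psi-90deg
need=(f-(psi-np.pi/2)+np.pi/6)%(np.pi/3)-np.pi/6
print("nut",x.round(4),y.round(4),"flat",np.degrees(f).round(1),"cost",best.fun,"world yaw turn",np.degrees(need).round(1),"=> tool z turn units",round(-np.degrees(need)/60,3),"shift",(R.T@(np.array([x,y,.005])-s["tcp_pos"])/.12).round(3))
for z in(.0168,): cv2.polylines(im,[np.int32(hexa(x,y,f,z))],True,(0,0,255),1)
for k in(0,1): 
    q=[proj("wrist",[x+r*np.cos(f),y+r*np.sin(f),.0168],c) for r in(-.03,.03)];cv2.polylines(im,[np.int32(q)],False,(0,255,0),1)
import sys;cv2.imwrite(sys.argv[1],cv2.resize(im[b[1]-90:b[1]+90,b[0]-120:b[0]+120],None,fx=2,fy=2,interpolation=cv2.INTER_NEAREST))
E
python3 nut.py pics/n1.png
```

```text
[ 0.465  -0.1456  0.1167] [ 0.4643 -0.1454  0.0094] [301.0, 224.0, 334.0, 261.0] 0.75 shift [ 0.002 -0.007  0.931] yaw 92.73
nut 0.4639 -0.1451 flat 2.8 cost 19.0 world yaw turn 0.0 => tool z turn units -0.001 shift [ 0.003 -0.014  0.932]
```

View pics/n1.png

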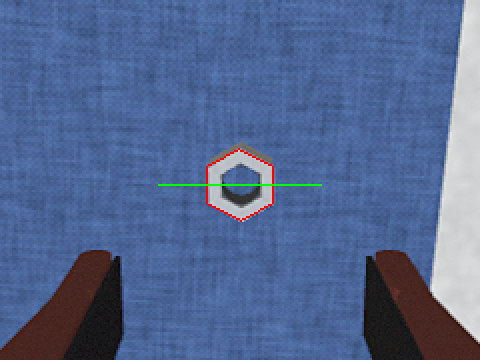

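The hexagon fit lies on the nut, its flats already square to the closing line. Grip and carry it to the dish.

```bash

python3 -m creep '[[0,-0.012,0.35,0,0,0],[0,-0.012,0.7,0,0,0],[0,-0.012,0.88,0,0,0],[0,-0.012,0.93,0,0,0],[0,-0.012,0.93,0,0,0]]'
python3 -m creep '[[0,0,0,0,0,0],[0,0,0,0,0,0],[0,0,0,0,0,0],[0,0,0,0,0,0],[0,0,0,0,0,0]]' -1
python3 -m creep '[[0,0,-0.1,0,0,0],[0,0,-0.3,0,0,0],[0,0,-0.6,0,0,0],[0,0,-0.9,0,0,0],[0,0,-0.9,0,0,0]]'
python3 -c "
from h import *
s=ctrl.get_state();print((s['eef_rot'].T@(np.array([.62,-.248,.12])-s['tcp_pos'])/.12).round(3))"
```

```text
time_s: 26.0
tcp_pos: [0.4637, -0.1454, 0.0053]
eef_rot: [[-0.049, 0.999, 0.0], [0.999, 0.049, -0.0], [-0.0, 0.0, -1.0]]
force: [0.2, -0.8, 1.0]
gripper_width: 0.645
gripper_force: 0.0
time_s: 26.62
tcp_pos: [0.4634, -0.1458, 0.0057]
eef_rot: [[-0.048, 0.999, 0.001], [0.999, 0.048, -0.0], [-0.0, 0.001, -1.0]]
force: [0.0, -0.3, 6.3]
gripper_width: 0.268
gripper_force: 30.0
time_s: 27.25
tcp_pos: [0.4648, -0.1462, 0.1161]
eef_rot: [[-0.048, 0.999, 0.005], [0.999, 0.048, -0.002], [-0.002, 0.005, -1.0]]
force: [0.0, 0.8, -1.0]
gripper_width: 0.27
gripper_force: 30.0
[-0.91   1.251 -0.024]
```

```bash

python3 -m creep '[[-0.25,0.35,0,0,0,0],[-0.5,0.7,0,0,0,0],[-0.7,1,0,0,0,0]]' >/dev/null
python3 -m creep '[[-0.2,0.26,0,0,0,0],[-0.21,0.26,0,0,0,0],[-0.21,0.26,0,0,0,0],[-0.21,0.26,0,0,0,0]]'
python3 - <<'E'
from h import *
s=ctrl.get_state();c=eyes.get_calibration("wrist");im=eyes.grab_frame("wrist");print((s['eef_rot'].T@(np.array([.62,-.248,.0135])-s['tcp_pos'])/.12).round(3))
for r,z,k in((.065,.005,(0,255,0)),(.078,.028,(0,0,255)),(.003,.005,(0,255,255))):
    cv2.polylines(im,[np.int32([proj("wrist",[.62+r*np.cos(a),-.273+r*np.sin(a),z],c) for a in np.arange(0,6.3,.1)])],True,k,1)
cv2.imwrite("pics/w9.png",im)
E
```

```text
time_s: 28.12
tcp_pos: [0.6181, -0.2466, 0.1128]
eef_rot: [[-0.048, 0.999, -0.002], [0.999, 0.048, 0.001], [0.001, -0.002, -1.0]]
force: [0.2, -0.8, -0.7]
gripper_width: 0.266
gripper_force: 30.0
[-0.013  0.017  0.827]
```

View pics/w9.png

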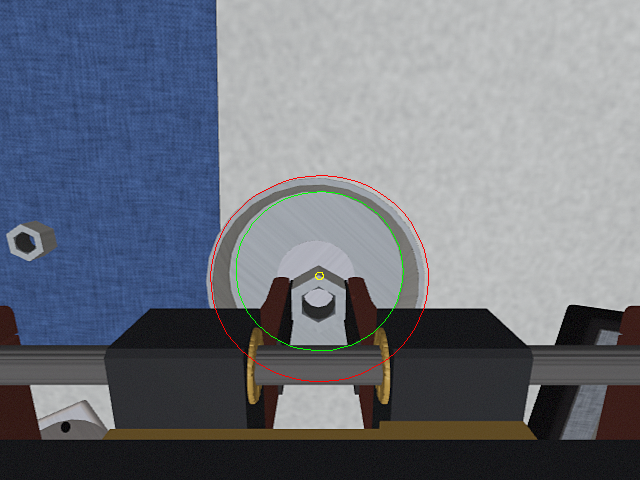

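The dish outline sits about 5 px left of the model, so its centre is near (0.616, -0.276). The nut is well inside. Lowering.

```bash

python3 -m creep '[[-0.03,-0.015,0.3,0,0,0],[-0.03,-0.015,0.6,0,0,0],[-0.03,-0.015,0.73,0,0,0],[-0.03,-0.015,0.8,0,0,0],[-0.03,-0.015,0.83,0,0,0]]'
python3 -m creep '[[0,0,0.008,0,0,0],[0,0,0.016,0,0,0],[0,0,0.024,0,0,0],[0,0,0.024,0,0,0]]'
```

```text
time_s: 28.8
tcp_pos: [0.6182, -0.2512, 0.0142]
eef_rot: [[-0.048, 0.999, 0.001], [0.999, 0.048, -0.0], [-0.0, 0.001, -1.0]]
force: [0.2, 0.0, -0.6]
gripper_width: 0.269
gripper_force: 30.0
time_s: 29.3
tcp_pos: [0.6179, -0.2511, 0.0111]
eef_rot: [[-0.048, 0.999, 0.0], [0.999, 0.048, -0.0], [-0.0, 0.0, -1.0]]
force: [-0.2, -0.2, -1.0]
gripper_width: 0.27
gripper_force: 30.0
```

```bash

python3 -m creep '[[0,0,0.007,0,0,0],[0,0,0.015,0,0,0],[0,0,0.015,0,0,0]]'
python3 -m creep '[[0,0,0.004,0,0,0],[0,0,0.008,0,0,0],[0,0,0.008,0,0,0]]'
```

```text
time_s: 29.68
tcp_pos: [0.6177, -0.2511, 0.0089]
eef_rot: [[-0.048, 0.999, -0.0], [0.999, 0.048, 0.0], [0.0, -0.0, -1.0]]
force: [-0.6, -0.7, -1.0]
gripper_width: 0.269
gripper_force: 30.0
time_s: 30.05
tcp_pos: [0.6178, -0.2511, 0.0088]
eef_rot: [[-0.048, 0.999, -0.0], [0.999, 0.048, 0.0], [0.0, -0.0, -1.0]]
force: [-2.6, 0.9, 5.9]
gripper_width: 0.267
gripper_force: 30.0
```

```bash

python3 -m creep '[[0,0,0,0,0,0],[0,0,0,0,0,0],[0,0,0,0,0,0]]' -0.1
python3 -m creep '[[0,0,-0.1,0,0,0],[0,0,-0.4,0,0,0],[0,0,-0.8,0,0,0],[0,0,-0.95,0,0,0]]'
python3 -m creep '[[0,-0.4,0,0,0,0],[0.05,-0.7,0,0,0,0],[0.09,-1,0,0,0,0]]' 0.3 >/dev/null
python3 -m creep '[[0,-0.4,0,0,0,0],[0.0,-0.8,0.03,0,0,0],[0,-0.8,0.03,0,0,0],[0,-0.8,0.03,0,0,0]]' >/dev/null
python3 nut.py pics/n2.png
```

```text
time_s: 30.42
tcp_pos: [0.6178, -0.2511, 0.008]
eef_rot: [[-0.048, 0.999, -0.0], [0.999, 0.048, 0.0], [0.0, -0.0, -1.0]]
force: [-0.3, -0.0, -0.4]
gripper_width: 0.445
gripper_force: 0.0
time_s: 30.92
tcp_pos: [0.6195, -0.2518, 0.1259]
eef_rot: [[-0.048, 0.999, 0.005], [0.999, 0.048, -0.002], [-0.002, 0.005, -1.0]]
force: [-0.6, -0.3, 1.2]
gripper_width: 0.449
gripper_force: 0.0
[ 0.4023 -0.2512  0.1188] [ 0.4069 -0.2548  0.0094] [309.0, 228.0, 339.0, 266.0] 0.75 shift [-0.031  0.035  0.948] yaw 92.73
nut 0.4054 -0.2541 flat 2.3 cost 23.0 world yaw turn -0.5 => tool z turn units 0.008 shift [-0.025  0.018  0.948]
```

View pics/n2.png

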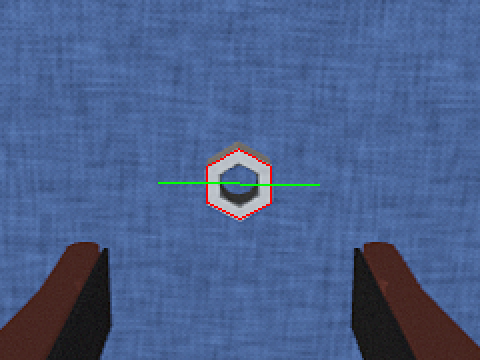

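The hexagon fits this nut too, and it is aligned. Grip and lift.

```bash

python3 -m creep '[[-0.025,0.02,0.35,0,0,0],[-0.025,0.02,0.7,0,0,0],[-0.025,0.02,0.88,0,0,0],[-0.025,0.02,0.945,0,0,0],[-0.025,0.02,0.945,0,0,0]]'
python3 -m creep '[[0,0,0,0,0,0],[0,0,0,0,0,0],[0,0,0,0,0,0],[0,0,0,0,0,0],[0,0,0,0,0,0]]' -1
python3 -m creep '[[0,0,-0.1,0,0,0],[0,0,-0.3,0,0,0],[0,0,-0.6,0,0,0],[0,0,-0.9,0,0,0],[0,0,-0.9,0,0,0]]'
python3 -c "
from h import *
s=ctrl.get_state();print((s['eef_rot'].T@(np.array([.616,-.303,.12])-s['tcp_pos'])/.12).round(3))"
```

```text
time_s: 32.52
tcp_pos: [0.4046, -0.2536, 0.0049]
eef_rot: [[-0.049, 0.999, -0.0], [0.999, 0.049, 0.0], [0.0, -0.0, -1.0]]
force: [0.3, -1.2, 0.5]
gripper_width: 0.646
gripper_force: 0.0
time_s: 33.15
tcp_pos: [0.4043, -0.2538, 0.0055]
eef_rot: [[-0.048, 0.999, 0.001], [0.999, 0.048, -0.0], [-0.0, 0.001, -1.0]]
force: [-0.4, 1.0, 7.0]
gripper_width: 0.269
gripper_force: 30.0
time_s: 33.78
tcp_pos: [0.4055, -0.2546, 0.1159]
eef_rot: [[-0.048, 0.999, 0.005], [0.999, 0.048, -0.003], [-0.003, 0.004, -1.0]]
force: [0.7, -1.1, -0.9]
gripper_width: 0.271
gripper_force: 30.0
[-0.488  1.733 -0.025]
```

```bash

python3 -m creep '[[-0.1,0.4,0,0,0,0],[-0.2,0.8,0,0,0,0],[-0.28,1,0,0,0,0]]' >/dev/null
python3 -m creep '[[-0.1,0.4,0,0,0,0],[-0.21,0.75,0,0,0,0],[-0.21,0.75,0,0,0,0],[-0.21,0.75,0,0,0,0]]'
python3 -c "
from h import *
s=ctrl.get_state();cv2.imwrite('pics/w11.png',eyes.grab_frame('wrist'));print((s['eef_rot'].T@(np.array([.616,-.303,.0135])-s['tcp_pos'])/.12).round(3))"
```

```text
time_s: 34.65
tcp_pos: [0.615, -0.3015, 0.1116]
eef_rot: [[-0.048, 0.999, -0.003], [0.999, 0.048, 0.001], [0.002, -0.003, -1.0]]
force: [-0.5, 0.8, -0.9]
gripper_width: 0.268
gripper_force: 30.0
[-0.015  0.01   0.817]
```

View pics/w11.png

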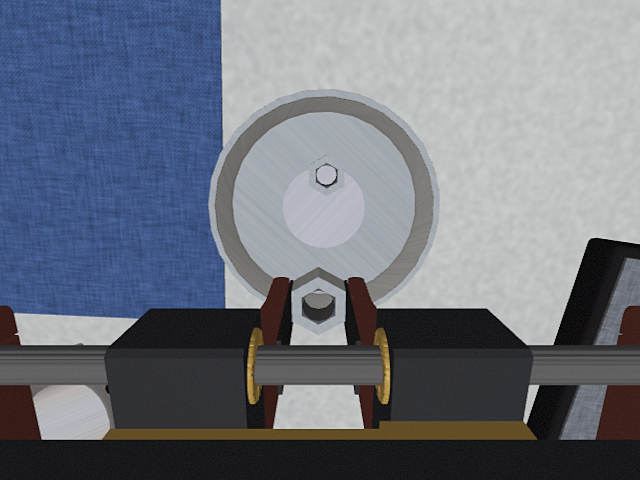

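Nut 1 lies flat at (326,176) in the dish, whose floor is centred near (324,204). The second spot is clear. Lowering.

```bash

python3 -m creep '[[0.01,0.0,0.3,0,0,0],[0.01,0,0.6,0,0,0],[0.01,0,0.73,0,0,0],[0.01,0,0.8,0,0,0],[0.01,0,0.825,0,0,0]]'
python3 -m creep '[[0,0,0.008,0,0,0],[0,0,0.016,0,0,0],[0,0,0.024,0,0,0],[0,0,0.024,0,0,0]]'
```

```text
time_s: 35.33
tcp_pos: [0.6167, -0.3012, 0.0146]
eef_rot: [[-0.048, 0.999, 0.001], [0.999, 0.048, -0.0], [-0.0, 0.001, -1.0]]
force: [0.4, 0.4, -0.3]
gripper_width: 0.268
gripper_force: 30.0
time_s: 35.83
tcp_pos: [0.6167, -0.3011, 0.0114]
eef_rot: [[-0.048, 0.999, 0.0], [0.999, 0.048, -0.0], [-0.0, 0.0, -1.0]]
force: [-0.4, 1.4, -0.6]
gripper_width: 0.267
gripper_force: 30.0
```

```bash

python3 -m creep '[[0,0,0.008,0,0,0],[0,0,0.017,0,0,0],[0,0,0.017,0,0,0]]'
python3 -m creep '[[0,0,0.004,0,0,0],[0,0,0.01,0,0,0],[0,0,0.01,0,0,0]]'
```

```text
time_s: 36.2
tcp_pos: [0.6165, -0.301, 0.009]
eef_rot: [[-0.048, 0.999, -0.0], [0.999, 0.048, 0.0], [0.0, -0.0, -1.0]]
force: [0.9, -0.4, -1.0]
gripper_width: 0.268
gripper_force: 30.0
time_s: 36.58
tcp_pos: [0.6166, -0.301, 0.0086]
eef_rot: [[-0.048, 0.999, 0.0], [0.999, 0.048, 0.0], [0.0, 0.0, -1.0]]
force: [-1.2, 1.1, 4.2]
gripper_width: 0.269
gripper_force: 30.0
```

```bash

python3 -m creep '[[0,0,0,0,0,0],[0,0,0,0,0,0],[0,0,0,0,0,0]]' -0.1
python3 -m creep '[[0,0,-0.1,0,0,0],[0,0,-0.4,0,0,0],[0,0,-0.8,0,0,0],[0,0,-1,0,0,0]]'
python3 -m creep '[[0,0,-0.5,0,0,0],[0,0,-0.9,0,0,0],[0,0,-0.9,0,0,0],[0,0,-0.9,0,0,0]]' >/dev/null
python3 -c "
from h import *
a=eyes.grab_frame('scene')[150:340,110:560];b=eyes.grab_frame('wrist')[:300]
cv2.imwrite('pics/fin.png',np.vstack([cv2.resize(a,(640,270)),b]))"
```

```text
time_s: 36.95
tcp_pos: [0.6166, -0.301, 0.0078]
eef_rot: [[-0.048, 0.999, -0.0], [0.999, 0.048, 0.0], [0.0, -0.0, -1.0]]
force: [0.1, 0.1, -0.2]
gripper_width: 0.451
gripper_force: 0.0
time_s: 37.45
tcp_pos: [0.6179, -0.3017, 0.1318]
eef_rot: [[-0.048, 0.999, 0.004], [0.999, 0.048, -0.002], [-0.002, 0.004, -1.0]]
force: [-0.3, -0.9, -1.4]
gripper_width: 0.448
gripper_force: 0.0
```

View pics/fin.png

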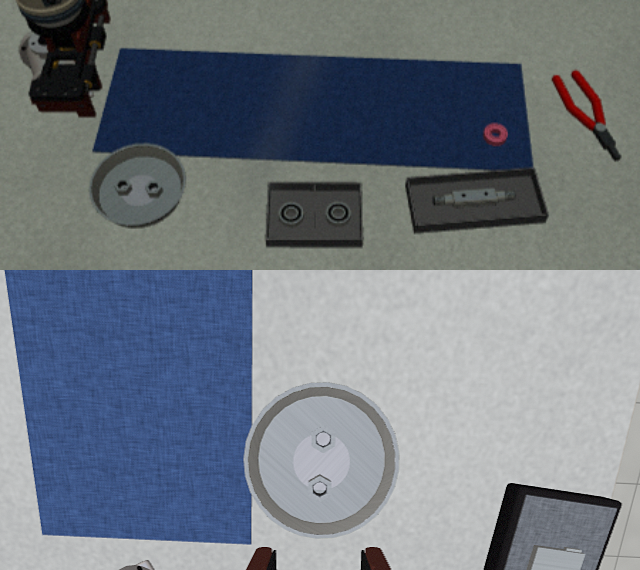

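The final picture shows both nuts apart in the dish at (323,438) and (320,488), a bearing in each bay, and the spindle in the long tray. The pink look-alike, pliers and housing are untouched.

```bash
python3 -c "
from plant import ticket
print(ticket.hand_in())"
```

```text
the job is handed in; nothing more can be done
None
```

The job is handed in at about 38 s of robot time: the spindle is in the long tray, one bearing is in each bay, and both nuts are in the dish, all set down gently, with the housing, pliers and pink look-alike left alone; no verdict was returned.

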